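# Cull the short casting and zero the bench scale

## Task

Four brass bars lie on the pan of the bench scale, and one is a bad casting, short with a broken end: take it off and put it in the wooden scrap tray, leaving the three full bars lying on the pan. Then zero the scale under that load: push the upright pin on the dial's bezel round until the bold zero wedge on the dial lines up with the tip of the pointer, and let go. Leave the other things on the bench where they are.

Things in the scene. Friction and masses are not known exactly. Their poses are not given: they have to be found in the camera images.
- scale: bench spring scale, fixed, grey housing 170 (x) x 370 (y) mm, 50 mm high; origin at the centre of its underside; dial on its +y half, square pan on its -y half
- pan_top (a point): centre of the top face of the scale's flat rimless steel pan, 160 (x) x 180 (y) x 4 mm; axes as the scale's; the pan sinks up to 14 mm under load (74 mm above the bench when empty)
- dial_centre (a point): point on the vertical axis of the round dial and its bezel, 62 mm above the bench, level with the top of the aluminium bezel ring (outer radius 76 mm, inner 62 mm); the white dial plate with lines every 10 degrees turns with the bezel, the black pointer above it does not
- lug (a point): steel pin that stands on the bezel ring, 10 mm thick, 68 mm from the dial's axis, straight across from the zero wedge; the ring's top is 15 mm below this point, the pin's top 15 mm above it
- zero_mark (a point): zero: inner point of the bold black wedge on the dial plate, 50 mm from the dial's axis; turns with the bezel
- needle_tip (a point): tip of the scale's black pointer, 50 mm from the dial's axis, 4 mm above the dial plate, which moves clockwise as the load on the pan grows; nothing but the load moves it
- bezel (a joint): turn of the bezel, rad, from -1.2 to 2.6: 0 when the zero wedge points along the scale's +x, growing clockwise seen from above; it stays where it is left; about 1 N at the pin turns it
- needle (a joint): angle of the pointer, rad: 0 along the scale's +x, growing clockwise; the scale reads zero when joint bezel equals joint needle
- short_bar: the bad casting: brass, one block 30 x 22 x 16 mm with a narrower broken stub 12 mm wide going 9 mm beyond its +x end; origin at the centre of the 30 x 22 block's underside, x along its length, z up; starts lying flat on the pan
- bar_a: full cast brass bar, 50 x 22 x 16 mm, lying flat on the scale's pan, must stay there; origin at the centre of its underside, x along its length, z up
- bar_b: full cast brass bar, 50 x 22 x 16 mm, lying flat on the scale's pan, must stay there; origin at the centre of its underside, x along its length, z up
- bar_c: full cast brass bar, 50 x 22 x 16 mm, lying flat on the scale's pan, must stay there; origin at the centre of its underside, x along its length, z up
- tray: dark wooden scrap tray, fixed, open on top, 120 x 120 mm outside, 25 mm high, walls and floor about 6 mm; origin at the centre of its underside
- jar: loose bystander, to be left alone: glass jar of pins, 76 mm across, 62 mm high
- fire_block: loose bystander, to be left alone: grey soldering block 90 x 120 x 28 mm
- doming_block: loose bystander, to be left alone: dark 50 mm cube with round hollows
- hammer: loose bystander, to be left alone: small hammer lying down, its handle to -x
- burnisher: loose bystander, to be left alone: slim hand tool lying between the robot and the scale, its handle to -x
- polish_tin: loose bystander, to be left alone: flat dark tin, 68 mm across, 30 mm high
Mind the look-alikes: they are no part of the job. What is shaped like the short_bar but turquoise is not meant. Leave any black or grey look-alike of the bar_a alone.

How it is judged (in metres and radians):
On the way, in this order (a step that is already met when the one before it is completed fails the run):
1. the short bar lies in the scrap tray, let go, and the three full bars are still on the pan (x of short_bar in the frame of tray between -0.055 and 0.055 m and y of short_bar in the frame of tray between -0.055 and 0.055 m and z of short_bar in the frame of tray between -0.005 and 0.025 m and linear speed of short_bar below 0.03 m/s and contact force between the fingers and short_bar below 0.1 N and x of bar_a in the frame of pan_top between -0.08 and 0.08 m and y of bar_a in the frame of pan_top between -0.09 and 0.09 m and z of bar_a in the frame of pan_top between -0.006 and 0.01 m and x of bar_b in the frame of pan_top between -0.08 and 0.08 m and y of bar_b in the frame of pan_top between -0.09 and 0.09 m and z of bar_b in the frame of pan_top between -0.006 and 0.01 m and x of bar_c in the frame of pan_top between -0.08 and 0.08 m and y of bar_c in the frame of pan_top between -0.09 and 0.09 m and z of bar_c in the frame of pan_top between -0.006 and 0.01 m), for 0.2 s.
2. the dial's zero wedge stands at the pointer's tip (horizontal distance between zero_mark and needle_tip below 0.0045 m and velocity of joint bezel between -0.05 and 0.05 rad/s and velocity of joint needle between -0.05 and 0.05 rad/s), for 0.2 s.
At the end, for the whole second after the job is handed in: the short bar rests inside the scrap tray, the three full bars lie flat on the pan, and the zero wedge stands within 4.5 mm (half a division, about 5 degrees) of the pointer's tip, all at rest (all of step 2 and x of short_bar in the frame of tray between -0.055 and 0.055 m and y of short_bar in the frame of tray between -0.055 and 0.055 m and z of short_bar in the frame of tray between -0.005 and 0.025 m and linear speed of each of short_bar, bar_a, bar_b, bar_c below 0.03 m/s and x of bar_a in the frame of pan_top between -0.08 and 0.08 m and y of bar_a in the frame of pan_top between -0.09 and 0.09 m and z of bar_a in the frame of pan_top between -0.006 and 0.01 m and x of bar_b in the frame of pan_top between -0.08 and 0.08 m and y of bar_b in the frame of pan_top between -0.09 and 0.09 m and z of bar_b in the frame of pan_top between -0.006 and 0.01 m and x of bar_c in the frame of pan_top between -0.08 and 0.08 m and y of bar_c in the frame of pan_top between -0.09 and 0.09 m and z of bar_c in the frame of pan_top between -0.006 and 0.01 m); the robot touches nothing.
It fails at once if another thing on the bench was shifted by more than 30 mm (distance of any of jar, fire_block, doming_block, hammer, burnisher, polish_tin from where it was at the start of the episode above 0.03 m).
It fails at once if a full bar was taken off the pan (z of any of bar_a, bar_b, bar_c in the frame of pan_top below -0.03 m).
It also fails if it takes over 51 s, if anything falls off the work surface, if the arm or the gripper's body presses on something with over 40 N, if the wrist force passes 120 N, or if a joint passes its speed limit or range.

## Robot

A 6-joint arm with a two-finger parallel gripper is mounted at the origin on the work surface. World frame = base frame: x ahead of the robot, y to its left, z up, the work surface at z = 0. Lengths are in m, angles in degrees, forces in N, time in s.
With the tool pointing down it reaches from about 0.4 to 0.825 m from the base axis. Payload 7 kg.
Tool frame: the origin (TCP) lies midway between the tips of the shut fingers; the grasp point (between the pads) lies ctrl.grasp_offset behind it (ctrl.grasp_offset is the distance from the TCP to the grasp point, in m); z points along the fingers, y is the line along which they close (so a half turn about z gives the same grasp; the last joint's range is limited). The gripper opens to 88 mm and grips with 3 to 60 N. Pads are 19 mm wide; open, the fingers measure 130 mm over their backs; the gripper's body (78 mm by 193 mm) begins 47 mm behind the grasp point.
Start: joints at [-52.305, 20.546, 0.682, 0, -70.136, -16.507], TCP at [0.244, -0.629, 0.196] pointing down, gripper open.
Joint ranges: [-176.03, 176.03], [-82.01, 121.73], [-58.28, 71.71], [-173.87, 95.51], [-174.79, -0.11], [-173.66, 173.66]. Speed limits (degrees/s): [136.94, 136.94, 172.46, 180, 180, 180].

## Interface

Orientations are given as [roll, pitch, yaw] about the fixed x, y, z axes, in that order (R = Rz(yaw) Ry(pitch) Rx(roll)).
In Python, from plant import ctrl gives the robot as it stands. The module is installed in compiled form; this text tells all that it offers.
- The arm moves only by the tool send_rows, never from a script. Its argument "increments" is a list that holds one entry, the list of rows, each a list of 4 numbers: the shift along the world's x, y, z normalised to -1 to 1, where 1 is 0.2 m, then the turn about the world's z normalised to -1 to 1, where 1 is 1.5 rad. In form: [[[x, y, z, roll], ...]]. A call has 1 to 12 rows; each row is the pose to reach, as a shift and turn from the pose commanded when the call began; what a row does not reach only later rows make up. A row lasts 1/8 s, in which the tool goes at most 62.5 mm and 10.7 degrees, less where a joint would pass 70% of its speed; a pose out of reach is approached as far as the arm can. A call with a number of a shift or a turn outside -1 to 1 is refused whole. A call with a gripper value outside its range is refused whole. "jaw" is the opening, from 0 (shut) to 1 (fully open), set as the call begins (left out, the last holds). The fingers move at their own pace and stop on an object; the grip force is fixed at half the most. Time passes only in rows, so rows that repeat a pose let the fingers close. It gives the time, the measured TCP pose, the force, the opening and the grip force at its end, in the units of the state.
- ctrl.get_obs(): the state, without advancing time (a new reading comes with each control period).
- ctrl.snapshot(name): name is "side" or "top"; returns the picture (420x560x3 uint8, red, green, blue); there is no depth.
- ctrl.calibration(name): a dict with "mtx" (3x3 intrinsics, pixels), "k1" (the pictures are not rectified: a ray, as slopes to the right and down, at radius r is drawn at 1 + k1 r^2 times it, then the intrinsics apply), "eye" and "attitude" of the camera in the world. Camera axes: x right, y up, looking along -z (the intrinsics and any distortion apply to the point x, -y, -z); pixel columns grow to the right and rows downward; lengths in m; the calibration is good to about 2 mm. A picture is of the moment at which its call begins. calibration takes no time and is no camera call.
- ctrl.close_job(): hands the job in; it is judged then, once.
Trained networks look in the newest picture that a camera, given by its name, has taken for a name from the list of things; names that differ only in an ending like _2 or _b are one class to them, and where a whole thing is asked for, a point or a joint stands for the part that bears it (a point fixed in the world has none). Each returns a list of dicts, best first, with "conf" (0 to 1); they miss things now and then, are a little off and sometimes report something else, mostly with a low value. They report only what shows in the picture. A call takes as long as a camera call. They do not tell look-alikes from the thing itself.
- ctrl.trace(thing, camera): "mask" (420x560 bool, what is visible of it) and "bbox" ([left, top, right, bottom] in pixels, round what is visible of it).
- ctrl.spot_point(thing, camera): "pixel" ([row, column] in pixels: a listed point, or the origin of a listed thing).
The state is a dict: "clock": time; "joint_pos": joint angles; "qvel": joint speeds; "tau": joint torques, N m; "tool_pos": TCP position; "orientation": TCP orientation; "force": force on the tool from outside, world axes, zero at the start; "moment": the same for the moment, N m; "opening": finger opening in m; "gripper_force": force on a finger pad.
Only numpy, scipy, OpenCV 4.12 (cv2) and the standard library are available. Lean on these libraries where they do the work, as an engineer would, in place of code of your own. Each camera call takes 0.05 s, during which the arm holds its last target. There are 200 camera calls.

## Working session

There is one attempt and no reset: what is moved stays moved. The work goes in short steps, Python scripts to look and compute and a tool call to move; the robot and the scene stay as the last step left them, time stands still between calls to the robot, and variables do not carry over. Pictures are saved under pics/ and viewed, at most 10 in all, crops included, and the job is handed in when it is done.

Besides the shell and the picture viewer there is one more tool, called after "Emit:" as name([rows], argument=value, ...), one row to a line, values as JSON. send_rows: Moves the arm, as the interface text tells. Its arguments: {"type":"object","properties":{"increments":{"type":"array"},"jaw":{"type":"number"}},"required":["increments"]}

```bash
mkdir -p pics
cat > h.py <<'E'
import numpy as np, cv2
from plant import ctrl
def ray(cam,rc):
    c=ctrl.calibration(cam);K=np.array(c["mtx"],float);k=c["k1"]
    R=np.array(c["attitude"],float)
    if R.shape!=(3,3):
        from scipy.spatial.transform import Rotation as T
        R=T.from_euler('xyz',R,degrees=True).as_matrix()
    p=cv2.undistortPoints(np.array([[[rc[1],rc[0]]]],float),K,np.array([k,0,0,0.]))[0,0]
    d=R@np.array([p[0],-p[1],-1.]);return np.array(c["eye"],float),d/np.linalg.norm(d)
def plane(cam,rc,z):
    e,d=ray(cam,rc);return e+d*(z-e[2])/d[2]
def tri(a,b):
    (e1,d1),(e2,d2)=ray("top",a),ray("side",b)
    s=np.linalg.lstsq(np.c_[d1,-d2],e2-e1,rcond=None)[0]
    p,q=e1+d1*s[0],e2+d2*s[1];return (p+q)/2,np.linalg.norm(p-q)
def proj(cam,P):
    c=ctrl.calibration(cam);R=np.array(c["attitude"],float)
    if R.shape!=(3,3):
        from scipy.spatial.transform import Rotation as T
        R=T.from_euler('xyz',R,degrees=True).as_matrix()
    v=R.T@(np.array(P)-c["eye"]);x,y=v[0]/-v[2],-v[1]/-v[2];s=1+c["k1"]*(x*x+y*y)
    K=np.array(c["mtx"]);return K[1,1]*y*s+K[1,2],K[0,0]*x*s+K[0,2]
E
python3 - <<'E'
from h import *
np.set_printoptions(precision=3,suppress=True)
for n in("top","side"):
    im=ctrl.snapshot(n);cv2.imwrite(f"pics/{n}0.png",cv2.resize(im[:,:,::-1],(800,600),interpolation=cv2.INTER_CUBIC));np.save(n,im)
    print(n,ctrl.calibration(n))
    for t in("short_bar","bar_a","pan_top","dial_centre","lug","zero_mark","needle_tip","tray","scale"):
        print(n,t,[(np.round(d["pixel"],1).tolist(),round(d["conf"],2)) for d in ctrl.spot_point(t,n)[:6]])
print(ctrl.get_obs(),ctrl.grasp_offset)
E
```

```text
top {'mtx': array([[381.122,   0.   , 273.775],
       [  0.   , 381.122, 215.319],
       [  0.   ,   0.   ,   1.   ]]), 'k1': 0.012157443376140147, 'eye': array([ 0.401, -0.035,  0.981]), 'attitude': array([  7.263,   1.367, -90.75 ])}
top short_bar [([156.7, 422.5], 0.52), ([166.0, 331.2], 0.47)]
top bar_a [([316.9, 408.8], 0.75), ([273.9, 341.8], 0.67), ([203.7, 291.2], 0.63), ([171.6, 294.1], 0.62), ([196.4, 334.6], 0.46)]
top pan_top [([184.3, 310.2], 0.87)]
top dial_centre [([193.3, 237.3], 0.65), ([170.0, 294.2], 0.2)]
top lug [([217.6, 244.5], 0.81)]
top zero_mark [([175.9, 228.1], 0.63)]
top needle_tip []
top tray [([227.9, 396.1], 0.61)]
top scale [([195.9, 277.3], 0.67), ([147.3, 380.5], 0.23)]
side {'mtx': array([[509.316,   0.   , 285.479],
       [  0.   , 509.316, 211.527],
       [  0.   ,   0.   ,   1.   ]]), 'k1': -0.17650768476601703, 'eye': array([-0.08 , -0.894,  0.839]), 'attitude': array([ 55.232,  -0.78 , -34.919])}
side short_bar [([235.9, 347.0], 0.59), ([303.9, 423.4], 0.51)]
side bar_a [([231.6, 295.5], 0.76), ([369.4, 261.8], 0.66), ([303.3, 265.0], 0.62
[... 156 characters left out ...]
ide lug [([204.5, 255.4], 0.96)]
side zero_mark [([193.7, 282.0], 0.62)]
side needle_tip [([208.9, 288.9], 0.57)]
side tray [([319.9, 344.3], 0.76), ([193.4, 284.7], 0.49)]
side scale [([237.3, 295.2], 0.82), ([211.7, 286.4], 0.41)]
{'clock': 1.0, 'joint_pos': array([-52.307,  20.545,   0.68 ,  -0.001, -70.135, -16.507]), 'qvel': array([-0.023,  0.054, -0.011,  0.019,  0.007,  0.046]), 'tau': array([ -0.001, -58.239,  29.33 ,   7.003,   0.012,  -0.   ]), 'tool_pos': array([ 0.244, -0.629,  0.196]), 'orientation': array([ 179.999,    0.001, -158.814]), 'force': array([-0.688,  0.722, -0.632]), 'moment': array([0.004, 0.044, 0.04 ]), 'gripper_force': 0.0, 'opening': 0.08766732846055032} 0.0188
```

View pics/top0.png

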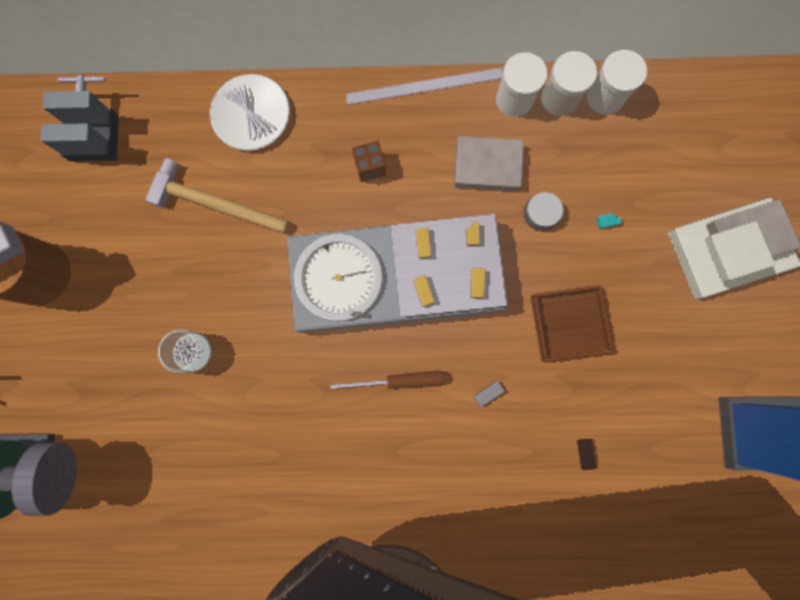

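View pics/side0.png

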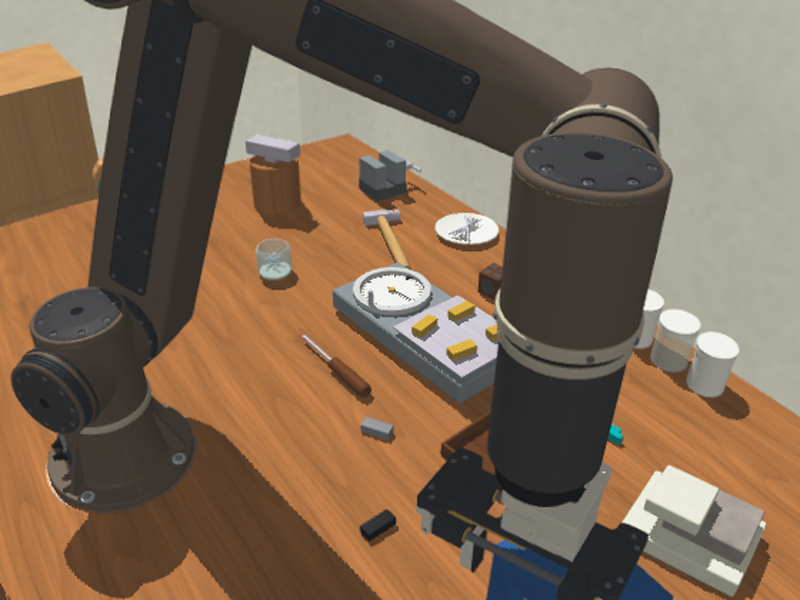

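The top view shows the pan with four bars. The short one is at the upper right, view (473,234), with its stub toward image up (+x). The wedge is at view (325,247), the lug pin at (355,315), and the pointer tip at about (367,272), toward -y. The tray is at (572,324). In the side view the arm half hides the short bar.

Run:
```python
from h import *
np.set_printoptions(precision=4,suppress=True)
P=lambda n,a,b:print(n,*tri(a,b))
P("pan",[184.3,310.2],[233.2,322.8]);P("dial",[193.3,237.3],[204.3,276.1]);P("lug",[217.6,244.5],[204.5,255.4])
P("zero",[175.9,228.1],[193.7,282]);P("short",[166,331.2],[235.9,347]);P("tray",[227.9,396.1],[319.9,344.3])
P("barNearDial",[203.7,291.2],[231.6,295.5]); P("bar2",[171.6,294.1],[220.3,321.1]);P("bar3",[196.4,334.6],[246.1,322.6])
im=np.load("top.npy");hsv=cv2.cvtColor(im,cv2.COLOR_RGB2HSV)
roi=np.zeros(im.shape[:2],bool);roi[150:222,275:352]=1
m=(roi&(hsv[...,1]>130)&(hsv[...,2]>120)).astype(np.uint8)
n,l,s,c=cv2.connectedComponentsWithStats(m)
for i in range(1,n):
    if s[i,4]<20: continue
    pts=np.argwhere(l==i)
    w=np.array([plane("top",p,.083)[:2] for p in pts]).astype(np.float32)
    r=cv2.minAreaRect(w*1000);print(s[i],plane("top",c[i][::-1],.083),r,(cv2.boxPoints(r)).tolist())
# scale corners, top of housing z=.05 and pan corners
for v in[(290,237),(297,331),(506,307),(495,215),(391,224),(400,318)]: print(v,plane("top",(v[1]*.7,v[0]*.7),.05),plane("top",(v[1]*.7,v[0]*.7),.064))
for v in[(325,247),(367,272),(339,277)]: print(v,plane("top",(v[1]*.7,v[0]*.7),.06))
for v in[(532,292),(603,286),(615,352),(543,361)]: print("tray",plane("top",(v[1]*.7,v[0]*.7),.025))
crop=im[145:240,195:360];cv2.imwrite("pics/crop.png",cv2.resize(crop[:,:,::-1],(792,456),interpolation=cv2.INTER_CUBIC))
```

```text
pan [ 0.5961 -0.1064  0.056 ] 0.003863487276917988
dial [0.5766 0.0751 0.0507] 0.001446431587605231
lug [0.5055 0.0567 0.0877] 0.010963654649221229
zero [0.6163 0.0983 0.0595] 0.004946727846516656
short [ 0.637  -0.157   0.0627] 0.0019578882110997207
tray [ 0.4892 -0.3277 -0.0037] 0.0012779792342000882
barNearDial [ 0.5476 -0.0579  0.0516] 0.00029043199532047183
bar2 [ 0.6253 -0.0659  0.0611] 0.001301468792249681
bar3 [ 0.558  -0.1609  0.0684] 0.006528173332235737
[275 150  53   6 171] [ 0.6702 -0.0642  0.083 ] ((667.4788818359375, -82.99226379394531), (125.76971435546875, 12.475629806518555), 88.8314437866211) [[659.9598999023438, -145.73683166503906], [672.4329223632812, -145.9912567138672], [674.9978637695312, -20.247695922851562], [662.5248413085938, -19.993270874023438]]
[348 150   4   7  26] [ 0.6644 -0.2     0.083 ] ((663.8528442382812, -199.82008361816406), (7.201201438903809, 14.926118850708008), 87.88975524902344) [[656.2622680664062, -203.1434326171875], [671.1782836914062, -203.69305419921875], [671.4434204101562, -196.49673461914062], [656.5274047851562, -195.94711303710
[... 1154 characters left out ...]
2188, -84.83381652832031], [568.7440795898438, -71.16400146484375], [563.4063110351562, -53.83784484863281]]
(290, 237) [0.6475 0.1618 0.05  ] [0.6438 0.1589 0.064 ]
(297, 331) [0.4815 0.148  0.05  ] [0.4803 0.1453 0.064 ]
(506, 307) [ 0.5173 -0.2114  0.05  ] [ 0.5156 -0.2088  0.064 ]
(495, 215) [ 0.6801 -0.1986  0.05  ] [ 0.6759 -0.1962  0.064 ]
(391, 224) [ 0.6676 -0.0162  0.05  ] [ 0.6636 -0.0165  0.064 ]
(400, 318) [ 0.5012 -0.0295  0.05  ] [ 0.4997 -0.0296  0.064 ]
(325, 247) [0.626  0.0986 0.06  ]
(367, 272) [0.5806 0.026  0.06  ]
(339, 277) [0.5727 0.0743 0.06  ]
tray [ 0.5464 -0.2628  0.025 ]
tray [ 0.555  -0.3872  0.025 ]
tray [ 0.4389 -0.4005  0.025 ]
tray [ 0.425  -0.2762  0.025 ]
```

View pics/crop.png

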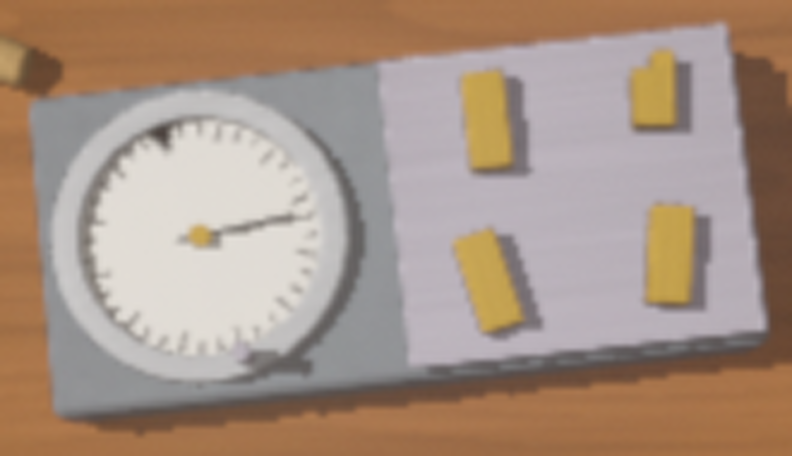

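The crop shows the short bar at crop (652,90): its block lies along world x and the stub points to +x. The pointer tip is at (298,216), the wedge at (162,138) and the pin at (250,355). The bar centre comes out at about (0.638, -0.153), and the pan at z of about 0.06. Now moving above it.

Emit:
send_rows([
  [[0.16,0.2,0,-0.07],[0.33,0.4,0,-0.14],[0.5,0.6,0,-0.2],[0.655,0.795,0,-0.27]],
], jaw=0.55)

```text
clock: 1.5
tool_pos: [0.376, -0.4691, 0.1964]
orientation: [-180.0, 0.0, 177.8]
force: [0.8, -0.8, -0.1]
opening: 0.0536
gripper_force: 0.0
```

Emit:
send_rows([
  [[0.16,0.2,0,0],[0.33,0.4,0,0],[0.5,0.6,0,0],[0.655,0.795,0,0]],
])

```text
clock: 2.0
tool_pos: [0.5071, -0.3099, 0.1966]
orientation: [-180.0, 0.0, 178.0]
force: [0.7, -1.0, 0.4]
opening: 0.0481
gripper_force: 0.0
```

Emit:
send_rows([
  [[0.16,0.2,0,0],[0.33,0.4,0,0],[0.5,0.6,-0.1,0],[0.66,0.79,-0.2,0],[0.66,0.79,-0.25,0],[0.66,0.79,-0.25,0]],
])

```text
clock: 2.75
tool_pos: [0.6372, -0.1532, 0.1452]
orientation: [-180.0, -0.1, 178.0]
force: [-1.0, -0.2, -0.2]
opening: 0.048
gripper_force: 0.0
```

Run:
```python
from h import *
o=ctrl.get_obs();print(o["tool_pos"],o["orientation"],o["clock"],o["force"],o["opening"])
im=ctrl.snapshot("side");cv2.imwrite("pics/side1.png",cv2.resize(im[170:300,230:430][:,:,::-1],(800,520),interpolation=cv2.INTER_CUBIC))
S=ctrl.spot_point
for t in("short_bar","bar_a","pan_top","lug","zero_mark","needle_tip","dial_centre"):
  print(t,[(np.round(d["pixel"],1).tolist(),round(d["conf"],2)) for d in S(t,"side")[:5]])
```

```text
[ 0.63723074 -0.15319454  0.14519865] [-1.79991858e+02 -1.26532897e-01  1.78017776e+02] 2.75 [-0.963021   -0.15388817 -0.23643498] 0.04799652989367656
short_bar [([302.0, 424.4], 0.67), ([237.2, 348.2], 0.64), ([199.7, 274.7], 0.55)]
bar_a [([303.2, 263.9], 0.79), ([371.5, 265.3], 0.74), ([220.2, 322.1], 0.59), ([248.4, 321.6], 0.54), ([227.5, 297.6], 0.43)]
pan_top [([233.0, 323.8], 0.57)]
lug [([207.1, 257.6], 0.6)]
zero_mark [([192.2, 284.4], 0.97)]
needle_tip [([212.3, 285.8], 0.59), ([239.1, 298.0], 0.38)]
dial_centre [([201.2, 271.5], 0.91)]
```

View pics/side1.png

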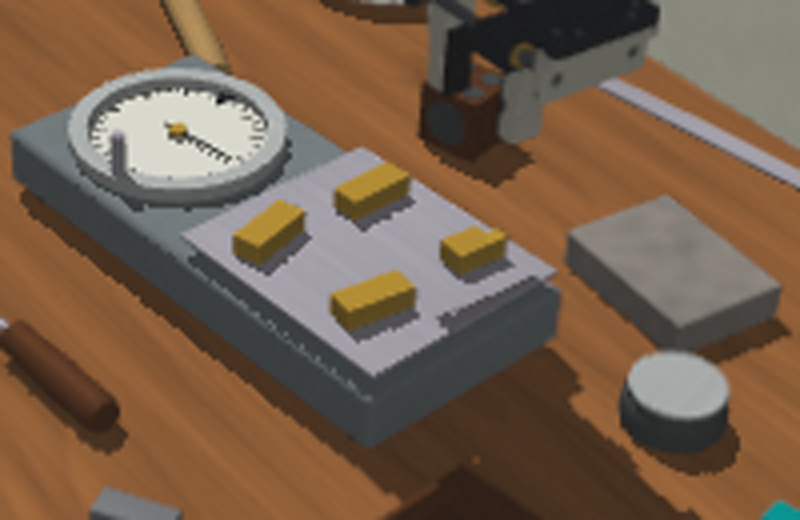

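The side view shows the short bar at view (475,250) with its near bottom corner at about (457,278), the jaws above and behind it, and the pan clear. I'll work out its height and confirm with a two-view check.

Run:
```python
from h import *
np.set_printoptions(precision=4,suppress=True)
f=lambda u,v:(170+v/4,230+u/4)
pc=proj("top",(.6224,-.1612,.083))
print("top corner",tri(pc,f(457,258)),"bottom by top ray approx",plane("side",f(457,278),.06),plane("side",f(457,278),.066))
for z in(.06,.066,.072):
  # pan corners near -x-y: view top (506,307), side (373,377); +x-y: top (495,215) side(556,270)
  print(z,plane("top",(307*.7,506*.7),z),plane("side",f(373,377),z),plane("top",(215*.7,495*.7),z),plane("side",f(556,270),z))
print(tri((215*.7,495*.7),f(556,270)),tri((224*.7,391*.7),f(360,148)))
print("short origin",tri((166,331.2),(237.2,348.2)), tri((166,331.2),(235.9,347)))
```

```text
top corner (array([ 0.623 , -0.1615,  0.076 ]), np.float64(0.0025074462485916607)) bottom by top ray approx [ 0.623  -0.1617  0.06  ] [ 0.6176 -0.1673  0.066 ]
0.06 [ 0.5161 -0.2095  0.06  ] [ 0.5206 -0.2064  0.06  ] [ 0.6771 -0.1969  0.06  ] [ 0.6804 -0.1907  0.06  ]
0.066 [ 0.5153 -0.2084  0.066 ] [ 0.5159 -0.2117  0.066 ] [ 0.6753 -0.1958  0.066 ] [ 0.6745 -0.1961  0.066 ]
0.072 [ 0.5146 -0.2073  0.072 ] [ 0.5113 -0.217   0.072 ] [ 0.6735 -0.1948  0.072 ] [ 0.6686 -0.2016  0.072 ]
(array([ 0.6752, -0.1958,  0.0655]), np.float64(0.00045694008476234403)) (array([ 0.6627, -0.0155,  0.0609]), np.float64(0.0037878499877485733))
short origin (array([ 0.6391, -0.1582,  0.058 ]), np.float64(0.0001532976184021902)) (array([ 0.637 , -0.157 ,  0.0627]), np.float64(0.0019578882110997207))
```

Emit:
send_rows([
  [[0,0,-0.15,0],[0,0,-0.28,0],[0,0,-0.35,0],[0,0,-0.385,0],[0,0,-0.385,0],[0,0,-0.385,0]],
])

```text
clock: 3.9
tool_pos: [0.6386, -0.1534, 0.0703]
orientation: [-180.0, 0.1, 178.0]
force: [-0.9, 0.2, 0.3]
opening: 0.0482
gripper_force: 0.0
```

Emit:
send_rows([
  [[0,0,0,0],[0,0,0,0],[0,0,0,0],[0,0,0,0],[0,0,0,0]],
], jaw=0)

```text
clock: 4.53
tool_pos: [0.6379, -0.1534, 0.0692]
orientation: [-180.0, -0.0, 178.0]
force: [-0.7, 0.8, -0.2]
opening: 0.0042
gripper_force: 0.0
```

Run:
```python
from h import *
im=ctrl.snapshot("side");cv2.imwrite("pics/side2.png",cv2.resize(im[170:300,230:430][:,:,::-1],(800,520),interpolation=cv2.INTER_CUBIC))
o=ctrl.get_obs();print(o["tool_pos"],o["opening"],o["force"])
print(proj("side",o["tool_pos"]))
```

```text
[ 0.63790169 -0.15333131  0.06919815] 0.001902785442793409 [ 0.09358311 -1.12515967  0.87370129]
(np.float64(232.8735100232871), np.float64(346.9229275388667))
```

View pics/side2.png

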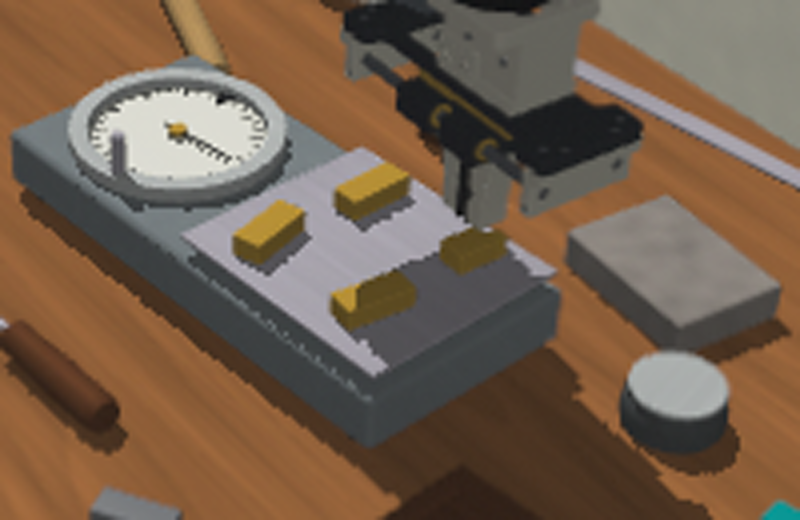

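The jaws shut on nothing. Their tips show at view (475,222), just above and behind the bar at (472,248), which is higher in the picture than the TCP projects. I'll check that offset.

Run:
```python
from h import *
np.set_printoptions(precision=4,suppress=True)
g=lambda P:tuple(np.round(((proj("side",P)[1]-230)*4,(proj("side",P)[0]-170)*4),0))
print("pic1 tips",g((.637,-.131+.0,.145)),g((.637,-.175,.145)),"backs",g((.637,-.196,.145)))
print("pic2 tcp",g((.638,-.153,.069)), "raised .085,.1",g((.638,-.153,.085)),g((.638,-.153,.1)),"x+",g((.66,-.153,.069)),g((.638,-.133,.069)))
im=ctrl.snapshot("top");np.save("top2",im)
cv2.imwrite("pics/top2.png",cv2.resize(im[130:250,190:370][:,:,::-1],(780,520),interpolation=cv2.INTER_CUBIC))
h=lambda P:tuple(np.round(((proj("top",P)[1]-190)*4.333,(proj("top",P)[0]-130)*4.333),0))
print("body corners z .135",[h((.638+a,-.153+b,.135)) for a,b in((.039,.0965),(-.039,.0965),(-.039,-.0965),(.039,-.0965))], "tcp",h((.638,-.153,.069)))
```

```text
pic1 tips (np.float64(453.0), np.float64(135.0)) (np.float64(500.0), np.float64(169.0)) backs (np.float64(524.0), np.float64(186.0))
pic2 tcp (np.float64(467.0), np.float64(251.0)) raised .085,.1 (np.float64(470.0), np.float64(231.0)) (np.float64(472.0), np.float64(212.0)) x+ (np.float64(494.0), np.float64(240.0)) (np.float64(447.0), np.float64(236.0))
body corners z .135 [(np.float64(435.0), np.float64(52.0)), (np.float64(438.0), np.float64(197.0)), (np.float64(809.0), np.float64(190.0)), (np.float64(802.0), np.float64(45.0))] tcp (np.float64(605.0), np.float64(153.0))
```

View pics/top2.png

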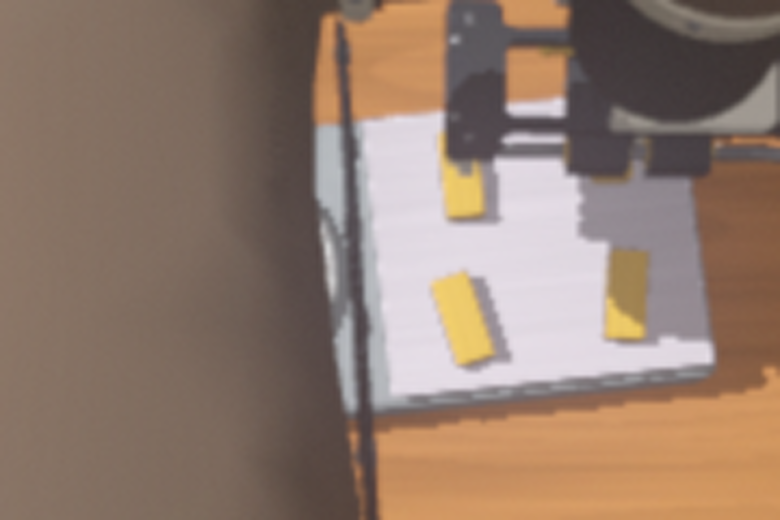

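Pictures 1 and 2 both put the fingertips about 25 mm higher than the reported TCP, so the jaws closed above the bar. The bar hasn't moved. I'll reopen, go lower in small steps while watching the force, and look.

Emit:
send_rows([
  [[0,0,0,0],[0,0,0,0],[0,0,0,0],[0,0,0,0]],
], jaw=0.55)

```text
clock: 5.12
tool_pos: [0.6379, -0.1534, 0.0693]
orientation: [180.0, -0.0, 178.0]
force: [0.3, 0.2, -0.2]
opening: 0.0354
gripper_force: 0.0
```

Emit:
send_rows([
  [[0,0,-0.03,0],[0,0,-0.06,0],[0,0,-0.09,0],[0,0,-0.11,0],[0,0,-0.11,0],[0,0,-0.11,0]],
])

```text
clock: 5.88
tool_pos: [0.6381, -0.1534, 0.0474]
orientation: [-180.0, 0.0, 178.0]
force: [-0.3, -0.4, 0.0]
opening: 0.0482
gripper_force: 0.0
```

Run:
```python
from h import *
im=ctrl.snapshot("side");cv2.imwrite("pics/side3.png",cv2.resize(im[190:270,310:410][:,:,::-1],(750,600),interpolation=cv2.INTER_CUBIC))
o=ctrl.get_obs();print(o["tool_pos"],o["opening"],o["force"])
for P in((.638,-.129,o["tool_pos"][2]),(.638,-.177,o["tool_pos"][2])):
  r,c=proj("side",P);print((c-310)*7.5,(r-190)*7.5)
```

```text
[ 0.63812199 -0.1533959   0.04750756] 0.04799391510307437 [-0.14645738 -0.47218791  1.13841997]
225.74679751699222 336.35462496095033
317.5685490475786 408.4879761751284
```

View pics/side3.png

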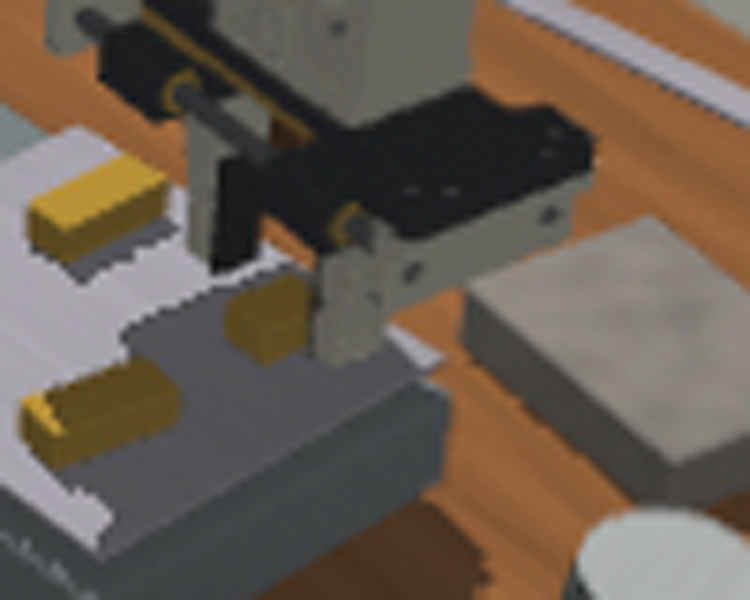

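The fingers now straddle the bar: tips at (230,270) and (330,365), bar at (270,315). The tips sit about 20 mm above the reported TCP, so they're roughly 5 mm over the pan. Closing.

Emit:
send_rows([
  [[0,0,-0.01,0],[0,0,-0.01,0],[0,0,-0.01,0],[0,0,-0.01,0],[0,0,-0.01,0]],
], jaw=0)

```text
clock: 6.55
tool_pos: [0.638, -0.1534, 0.0453]
orientation: [-180.0, 0.0, 178.0]
force: [0.2, 0.0, 0.4]
opening: 0.0212
gripper_force: 29.9
```

Emit:
send_rows([
  [[0,0,0.05,0],[0,0,0.15,0],[0,0,0.35,0],[0,0,0.5,0],[-0.18,-0.22,0.5,0],[-0.37,-0.45,0.5,0],[-0.56,-0.67,0.5,0],[-0.735,-0.89,0.5,0],[-0.735,-0.89,0.3,0],[-0.735,-0.89,0.1,0],[-0.735,-0.89,0.0,0],[-0.735,-0.89,0.0,0]],
])

```text
clock: 8.05
tool_pos: [0.4898, -0.3311, 0.0443]
orientation: [180.0, -0.2, 178.0]
force: [-0.6, -0.6, -0.1]
opening: 0.0213
gripper_force: 29.9
```

Emit:
send_rows([
  [[0,0,-0.1,0],[0,0,-0.17,0],[0,0,-0.22,0],[0,0,-0.245,0],[0,0,-0.245,0],[0,0,-0.245,0]],
])

```text
clock: 8.8
tool_pos: [0.4913, -0.3315, -0.0033]
orientation: [-180.0, 0.0, 178.0]
force: [-1.2, 0.5, -1.3]
opening: 0.0211
gripper_force: 29.9
```

Emit:
send_rows([
  [[0,0,0,0],[0,0,0,0],[0,0,0,0],[0,0,0,0],[0,0,0.15,0],[0,0,0.4,0],[0,0,0.65,0],[0,0,0.75,0],[0,-0.2,0.75,0],[0,-0.4,0.75,0],[0,-0.4,0.75,0]],
], jaw=0.6)

```text
clock: 10.18
tool_pos: [0.4904, -0.4134, 0.1457]
orientation: [180.0, -0.0, 177.8]
force: [0.2, 0.5, -0.3]
opening: 0.0523
gripper_force: 0.0
```

```bash
cat > look.py <<'E'
from h import *
np.set_printoptions(precision=4,suppress=True)
Z=dict(lug=.077,zero_mark=.058,needle_tip=.062,dial_centre=.062,short_bar=.006,tray=0,bar_a=.066,pan_top=.066)
for n in("top","side"):
    im=ctrl.snapshot(n);np.save(n,im)
    for t in Z:
        for d in ctrl.spot_point(t,n)[:4]: print(n,t,np.round(d["pixel"],1),round(d["conf"],2),plane(n,d["pixel"],Z[t])[:2])
o=ctrl.get_obs();print(o["tool_pos"],o["clock"],o["opening"])
a=cv2.resize(np.load("top.npy")[150:250,195:435][:,:,::-1],(720,300),interpolation=cv2.INTER_CUBIC)
b=cv2.resize(np.load("side.npy")[180:280,240:380][:,:,::-1],(420,300),interpolation=cv2.INTER_CUBIC)
c=np.zeros((600,720,3),np.uint8);c[:300]=a;c[300:,:420]=b
b=cv2.resize(np.load("side.npy")[280:380,300:400][:,:,::-1],(300,300),interpolation=cv2.INTER_CUBIC);c[300:,420:]=b
import time;cv2.imwrite(f"pics/look{int(o['clock'])}.png",c)
E
python3 look.py; ls pics
```

```text
top lug [218.3 247.3] 0.91 [0.5099 0.0484]
top lug [119.8 343.2] 0.44 [ 0.7497 -0.1886]
top zero_mark [174.8 226.9] 0.86 [0.6217 0.1004]
top zero_mark [167.6 295.4] 0.26 [ 0.6367 -0.0698]
top needle_tip [245.3 133.3] 0.71 [0.4502 0.3267]
top needle_tip [119.9 342.5] 0.65 [ 0.7553 -0.1894]
top dial_centre [194.8 237.1] 0.81 [0.5701 0.0746]
top tray [144.6 157.2] 0.45 [0.7215 0.2958]
top bar_a [200.4 336.3] 0.74 [ 0.5514 -0.1667]
top bar_a [193.7 235.7] 0.53 [0.5722 0.0775]
top bar_a [276.5 341.6] 0.51 [ 0.3693 -0.173 ]
top bar_a [171.5 295. ] 0.45 [ 0.6249 -0.0683]
top pan_top [188.  311.7] 0.64 [ 0.583  -0.1081]
side lug [207.6 258.7] 0.87 [0.5082 0.0552]
side lug [256.4 232.8] 0.58 [ 0.3497 -0.0814]
side zero_mark [192.6 285.3] 0.9 [0.6263 0.1006]
side zero_mark [244.3 320.8] 0.48 [ 0.564  -0.1419]
side dial_centre [201.  274.7] 0.62 [0.5738 0.0766]
side short_bar [303.4 424.8] 0.63 [ 0.671  -0.4036]
side short_bar [319.4 345.1] 0.48 [ 0.4857 -0.3343]
side tray [323.4 342.7] 0.79 [ 0.4776 -0.3365]
side bar_a [231.8 297.7] 0.74 [ 0.5403 -0.077 ]
side bar_a [302.  261.7] 0.53 [ 0.3306 -0.2352]
side bar_a [249.3 321.9] 0.52 [ 0.5476 -0.1664]
side bar_a [216.9 320.8] 0.51 [ 0.629  -0.0584]
side pan_top [234.5 323.8] 0.82 [ 0.5881 -0.1227]
[ 0.4909 -0.4114  0.1462] 11.075 0.05264703351427952
crop.png
look11.png
side0.png
side1.png
side2.png
side3.png
top0.png
top2.png
```

View pics/look11.png

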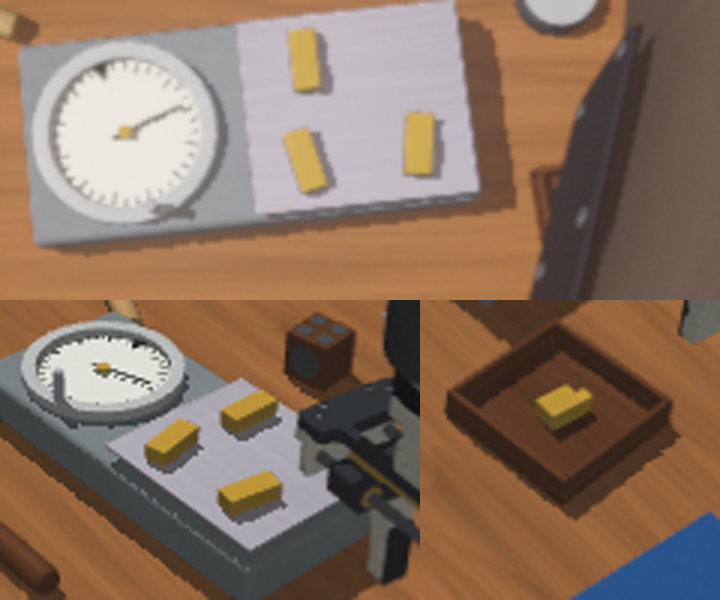

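The look confirms the short bar is in the tray at lower right and the three bars are on the pan. The pointer tip is at top crop (185,108), hub (125,132), wedge (104,72) and pin (158,208). The pin sits near (0.509, 0.049) and has to go about 94° clockwise round (0.572, 0.0756), to about (0.548, 0.139). I'll cage the pin between slightly open fingers and follow the arc.

Emit:
send_rows([
  [[0,0.25,0,0],[0,0.5,0,0],[0,0.75,0,0],[0,1.0,0,0]],
], jaw=0.36)

```text
clock: 11.58
tool_pos: [0.4908, -0.21, 0.1464]
orientation: [-180.0, 0.0, 178.0]
force: [0.5, -0.4, 0.6]
opening: 0.0313
gripper_force: 0.0
```

Emit:
send_rows([
  [[0.05,0.25,0,0.08],[0.1,0.5,0,0.16],[0.1,0.75,0,0.24],[0.1,1.0,0,0.3]],
])

```text
clock: 12.08
tool_pos: [0.5109, -0.0098, 0.1465]
orientation: [-180.0, 0.0, -156.0]
force: [1.2, -0.3, -0.3]
opening: 0.0319
gripper_force: 0.0
```

Emit:
send_rows([
  [[0,0.15,0,0],[0,0.3,0,0],[0,0.3,0,0],[0,0.3,0,0]],
])

```text
clock: 12.58
tool_pos: [0.5108, 0.0485, 0.1462]
orientation: [-180.0, -0.0, -156.2]
force: [-0.2, -0.5, 0.9]
opening: 0.0316
gripper_force: 0.0
```

```bash
python3 -c "
from h import *
o=ctrl.get_obs();print(o['joint_pos'],o['tool_pos'],o['orientation'],o['opening'])
C=np.array([.572,.0756])
for a in range(204,100,-9):
  t=np.radians(a);print(a,C+.068*np.array([np.cos(t),np.sin(t)]))"
```

```text
[ 2.73740595e+01  7.61044387e+00 -2.36421831e+01  9.74089299e-04
 -5.87566581e+01 -9.35826289e+01] [0.51083417 0.04850601 0.1462411 ] [-1.79998589e+02 -9.21484076e-03 -1.56208064e+02] 0.03156756897634337
204 [0.50987891 0.04794191]
195 [0.50631704 0.0580003 ]
186 [0.50437251 0.06849206]
177 [0.50409319 0.07915885]
168 [0.50548596 0.08973799]
159 [0.50851653 0.09996902]
150 [0.51311027 0.1096    ]
141 [0.51915407 0.11839379]
132 [0.52649912 0.12613385]
123 [0.53496455 0.1326296 ]
114 [0.54434191 0.13772109]
105 [0.5544003  0.14128296]
```

The sweep would take joint 6 past its limit, so I'll first turn the tool half a turn (the same grasp) well above the pin.

Emit:
send_rows([
  [[0,0,0,0.12],[0,0,0,0.24],[0,0,0,0.36],[0,0,0,0.48],[0,0,0,0.6],[0,0,0,0.72],[0,0,0,0.84],[0,0,0,0.95],[0,0,0,1.0]],
])

```text
clock: 13.7
tool_pos: [0.5109, 0.0475, 0.1463]
orientation: [180.0, -0.0, -70.2]
force: [-0.2, -0.5, -0.3]
opening: 0.0315
gripper_force: 0.0
```

Emit:
send_rows([
  [[0,0,0,0.12],[0,0,0,0.24],[0,0,0,0.36],[0,0,0,0.48],[0,0,0,0.6],[0,0,0,0.72],[0,0,0,0.84],[0,0,0,0.95],[0,0,0,1.0],[0,0,0,1.0]],
])

```text
clock: 14.95
tool_pos: [0.5109, 0.0477, 0.1463]
orientation: [180.0, 0.0, 15.5]
force: [0.4, 0.8, -0.2]
opening: 0.0314
gripper_force: 0.0
```

Emit:
send_rows([
  [[0,0,-0.1,0.09],[0,0,-0.2,0.09],[0,0,-0.3,0.09],[0,0,-0.38,0.09],[0,0,-0.43,0.09],[0,0,-0.46,0.09],[0,0,-0.46,0.09]],
])

```text
clock: 15.82
tool_pos: [0.5109, 0.0485, 0.0542]
orientation: [180.0, 0.0, 23.4]
force: [0.1, -0.3, 0.6]
opening: 0.0313
gripper_force: 0.0
```

Emit:
send_rows([
  [[0,0,0,0],[0,0,0,0],[0,0,0,0]],
], jaw=0.2)

```text
clock: 16.2
tool_pos: [0.5111, 0.0489, 0.0546]
orientation: [-180.0, -0.0, 23.4]
force: [-0.6, 0.2, 1.2]
opening: 0.0175
gripper_force: 0.4
```

Run:
```python
from h import *
im=ctrl.snapshot("side");cv2.imwrite("pics/side4.png",cv2.resize(im[160:240,220:320][:,:,::-1],(750,600),interpolation=cv2.INTER_CUBIC))
o=ctrl.get_obs();print(o["tool_pos"],o["joint_pos"],o["force"])
```

```text
[0.51111684 0.04882436 0.05457543] [ 2.73898492e+01  1.35743148e+01 -3.01904020e+01 -3.02049173e-03
 -4.61956579e+01  8.60027190e+01] [-0.24037047  1.15122107  0.59357612]
```

View pics/side4.png

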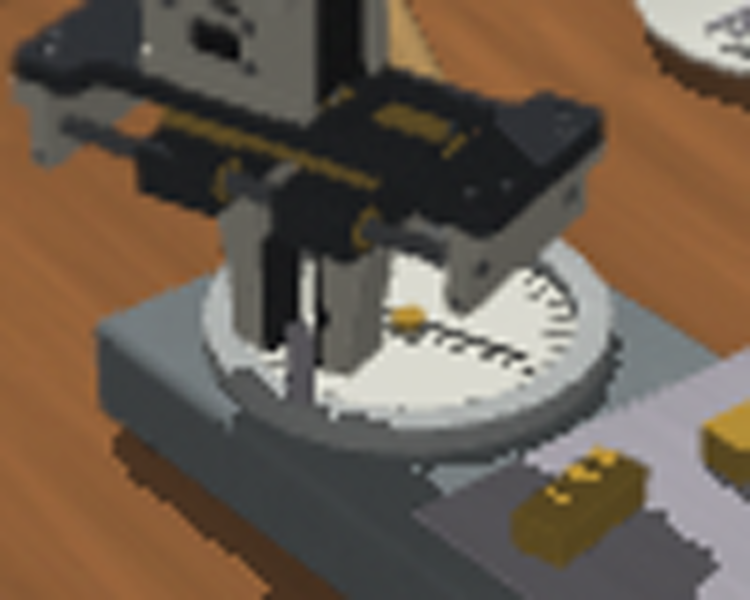

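The pin at (300,320–400) shows in front of the gap between the fingers, tips at (260,345) and (350,370). I need to check whether the fingers are too far inward.

Run:
```python
from h import *
np.set_printoptions(precision=4,suppress=True)
f=lambda u,v:(160+v/7.5,220+u/7.5)
print("base",plane("side",f(302,402),.062),"top",plane("side",f(300,322),.092),"mid",plane("side",f(301,362),.077))
g=lambda P:np.round([(proj("side",P)[1]-220)*7.5,(proj("side",P)[0]-160)*7.5])
o=ctrl.get_obs();c=o["tool_pos"][:2];y=np.array([np.cos(np.radians(113.4)),np.sin(np.radians(113.4))]);r=np.array([np.cos(np.radians(203.4)),np.sin(np.radians(203.4))])
for z in(.0545,.07,.077):
  for s in(-1,1): print(z,s,"inner-tip outer edge,inner edge",g((*(c+s*.00875*y+.0095*r),z)),g((*(c+s*.00875*y-.0095*r),z)),"back outer",g((*(c+s*.03*y+.0095*r),z)))
```

```text
base [0.5081 0.0477 0.062 ] top [0.5112 0.053  0.092 ] mid [0.5097 0.0504 0.077 ]
0.0545 -1 inner-tip outer edge,inner edge [313. 436.] [343. 410.] back outer [364. 455.]
0.0545 1 inner-tip outer edge,inner edge [272. 420.] [302. 395.] back outer [223. 402.]
0.07 -1 inner-tip outer edge,inner edge [313. 400.] [343. 374.] back outer [363. 419.]
0.07 1 inner-tip outer edge,inner edge [272. 384.] [302. 359.] back outer [222. 366.]
0.077 -1 inner-tip outer edge,inner edge [312. 383.] [342. 358.] back outer [363. 402.]
0.077 1 inner-tip outer edge,inner edge [271. 368.] [301. 343.] back outer [222. 350.]
```

The fingers sit slightly high and inward. I'll go about 8 mm down and 4 mm outward, then sweep the first half of the arc.

Emit:
send_rows([
  [[-0.02,-0.01,0,0],[-0.02,-0.01,-0.02,0],[-0.02,-0.01,-0.04,0],[-0.02,-0.01,-0.04,0]],
])

```text
clock: 16.75
tool_pos: [0.5065, 0.0465, 0.0457]
orientation: [-180.0, 0.1, 23.4]
force: [0.1, -0.1, -1.0]
opening: 0.0177
gripper_force: 0.4
```

Emit:
send_rows([
  [[-0.01,0.025,0,-0.05],[-0.018,0.05,0,-0.105],[-0.024,0.076,0,-0.157],[-0.028,0.103,0,-0.21],[-0.029,0.13,0,-0.262],[-0.029,0.156,0,-0.314],[-0.026,0.183,0,-0.366],[-0.022,0.209,0,-0.419],[-0.015,0.235,0,-0.47],[-0.007,0.26,0,-0.524],[-0.007,0.26,0,-0.524]],
])

```text
clock: 18.12
tool_pos: [0.5054, 0.0986, 0.046]
orientation: [180.0, 0.0, -21.6]
force: [-0.6, -0.1, -0.3]
opening: 0.0176
gripper_force: 0.1
```

```bash
python3 look.py | egrep "lug|zero|\["
```

```text
top lug [266.9 271.6] 0.72 [ 0.3939 -0.0083]
top zero_mark [174.9 242.9] 0.56 [0.6207 0.0606]
top zero_mark [265.9 270.3] 0.42 [ 0.3962 -0.0047]
top needle_tip [224.8 394.9] 0.36 [ 0.4903 -0.3053]
top dial_centre [194.9 238.4] 0.79 [0.5698 0.0714]
top short_bar [174.9 241.6] 0.74 [0.6332 0.0694]
top short_bar [227.6 397.2] 0.47 [ 0.4885 -0.3272]
top tray [224.4 398.5] 0.56 [ 0.4972 -0.3328]
top bar_a [171.5 296.4] 0.74 [ 0.6248 -0.0717]
top bar_a [197.8 334. ] 0.69 [ 0.5579 -0.1614]
top bar_a [275.2 344.7] 0.64 [ 0.3723 -0.1804]
top bar_a [205.5 293.5] 0.6 [ 0.5407 -0.063 ]
top pan_top [185.9 314.3] 0.92 [ 0.5881 -0.1145]
side lug [201.3 247.4] 0.85 [0.499  0.0976]
side lug [233.3 323.2] 0.39 [ 0.5804 -0.129 ]
side zero_mark [200.9 291.6] 0.8 [0.6164 0.0559]
side needle_tip [219.2 320.8] 0.3 [ 0.6262 -0.0623]
side dial_centre [199.2 275.3] 0.86 [0.5802 0.0831]
side short_bar [305.8 423.5] 0.71 [ 0.6627 -0.4073]
side short_bar [321.2 349.2] 0.57 [ 0.4897 -0.3437]
side tray [320.3 341.2] 0.89 [ 0.4808 -0.3274]
side tray [199.1 273.4] 0.48 [0.6285 0.1647]
side bar_a [230.3 297. ] 0.73 [ 0.5426 -0.071 ]
side bar_a [302.3 264.9] 0.66 [ 0.3358 -0.2397]
side bar_a [369.5 266.4] 0.56 [ 0.2411 -0.3897]
side bar_a [243.5 320.5] 0.55 [ 0.5587 -0.1468]
side pan_top [233.2 325.4] 0.96 [ 0.5948 -0.1208]
[0.5056 0.0986 0.0463] 19.025 0.017560118930090008
```

Emit:
send_rows([
  [[0.01,0.025,0,-0.052],[0.023,0.048,0,-0.105],[0.037,0.071,0,-0.157],[0.053,0.092,0,-0.21],[0.071,0.112,0,-0.262],[0.09,0.131,0,-0.314],[0.11,0.148,0,-0.366],[0.132,0.163,0,-0.419],[0.155,0.177,0,-0.471],[0.179,0.189,0,-0.524],[0.179,0.189,0,-0.524]],
])

```text
clock: 20.4
tool_pos: [0.5414, 0.1366, 0.0461]
orientation: [180.0, -0.0, -66.6]
force: [-0.9, 0.1, -0.1]
opening: 0.0177
gripper_force: 0.0
```

```bash
cat > dial.py <<'E'
from h import *
np.set_printoptions(precision=4,suppress=True)
for n in("top","side"):
    im=ctrl.snapshot(n);np.save(n,im)
    for t,z in(("zero_mark",.058),("lug",.077),("needle_tip",.062),("dial_centre",.062)):
        for d in ctrl.spot_point(t,n)[:1]:
            w=plane(n,d["pixel"],z)[:2];v=w-[.572,.0756];print(n,t,np.round(d["pixel"],1),round(d["conf"],2),w,"ang",np.degrees(np.arctan2(v[1],v[0])),np.linalg.norm(v))
    # unwrap dial: mean grey along spokes; dark bands
    C=np.array([.572,.0756]);g=cv2.cvtColor(im,cv2.COLOR_RGB2GRAY).astype(np.float32)
    for lab,z,r0,r1 in(("needle",.062,.018,.046),("wedge",.058,.050,.058)):
        A=np.arange(-130,130,1.);v=[]
        for a in A:
            t=np.radians(a);p=[proj(n,(*(C+r*np.array([np.cos(t),np.sin(t)])),z)) for r in np.linspace(r0,r1,10)]
            p=np.array(p,np.float32);v.append(cv2.remap(g,p[:,1:2],p[:,0:1],cv2.INTER_LINEAR).mean())
        v=np.convolve(v,np.ones(3)/3,'same')[1:-1];A=A[1:-1];i=np.argsort(v)[:8];print(n,lab,[(int(A[k]),int(v[k])) for k in i],"median",int(np.median(v)))
o=ctrl.get_obs();print(o["tool_pos"],o["orientation"],o["clock"],o["force"])
E
python3 dial.py
```

```text
top zero_mark [246.7 135.4] 0.33 [0.4469 0.323 ] ang 116.81236357194301 0.2772545313950922
top lug [207.6 209. ] 0.71 [0.5373 0.1406] ang 118.1309913499631 0.07367571895536466
top dial_centre [192.3 237.2] 0.64 [0.5763 0.0743] ang -16.30422938430659 0.004530025107389684
top needle [(117, 116), (118, 116), (116, 116), (114, 116), (119, 116), (115, 116), (120, 116), (113, 116)] median 154Traceback (most recent call last):
  File "dial.py", line 13, in <module>
    t=np.radians(a);p=[proj(n,(*(C+r*np.array([np.cos(t),np.sin(t)])),z)) for r in np.linspace(r0,r1,10)]
                       ~~~~^^^^^^^^^^^^^^^^^^^^^^^^^^^^^^^^^^^^^^^^^^^^^^
  File "h.py", line 18, in proj
    c=ctrl.calibration(cam);R=np.array(c["attitude"],float)
ValueError: time passes only in moves, steps and waits
```

```bash
sed -i 's/ctrl.calibration(cam)/CAL[cam]/; s/^from plant import ctrl/from plant import ctrl\nCAL={k:ctrl.calibration(k) for k in("top","side")}/' h.py; python3 dial.py
```

```text
top zero_mark [181.8 254.8] 0.91 [0.6027 0.0312] ang -55.339320078464795 0.054003591813779846
top lug [204.7 210.7] 0.59 [0.5443 0.1365] ang 114.48521930979216 0.06694382874097178
top needle_tip [193.4 276.8] 0.56 [ 0.5719 -0.0228] ang -90.05362808594892 0.09843030414268394
top dial_centre [193.3 238. ] 0.94 [0.5738 0.0724] ang -60.63929570396945 0.003713414464254357
top needle [(117, 116), (116, 116), (118, 116), (115, 116), (121, 116), (119, 116), (120, 116), (114, 116)] median 154
top wedge [(116, 57), (110, 58), (115, 58), (127, 58), (128, 58), (117, 58), (111, 58), (126, 58)] median 151
side zero_mark [206.1 290.3] 0.86 [0.5985 0.037 ] ang -55.50968644855878 0.04687314436501362
side lug [188.3 252.3] 0.71 [0.5448 0.1463] ang 111.01257536659192 0.0757521742839518
side dial_centre [201.2 273. ] 0.6 [0.5693 0.0783] ang 134.2110679460279 0.003821548270724945
side needle [(-70, 72), (-69, 73), (-71, 74), (-68, 77), (-72, 78), (-73, 83), (-67, 84), (-74, 88)] median 107
side wedge [(63, 70), (64, 72), (-31, 77), (62, 78), (-30, 78), (125, 79), (126, 79), (-92, 80)] median 125
[0.5413 0.1364 0.0463] [-179.9983    0.0002  -66.6743] 21.15 [ 0.0425 -1.1654 -0.6036]
```

Emit:
send_rows([
  [[0.015,0.006,0,-0.03],[0.03,0.012,0,-0.06],[0.05,0.018,0,-0.105],[0.05,0.018,0,-0.105],[0.05,0.018,0,-0.105]],
])

```text
clock: 21.78
tool_pos: [0.5513, 0.14, 0.0462]
orientation: [-180.0, -0.0, -75.6]
force: [-0.7, -0.2, 0.6]
opening: 0.0177
gripper_force: 0.0
```

Emit:
send_rows([
  [[-0.005,-0.002,0,0],[-0.01,-0.004,0,0],[-0.01,-0.004,0.1,0],[-0.01,-0.004,0.3,0],[-0.01,-0.004,0.5,0],[-0.01,0.3,0.6,0],[-0.1,0.6,0.6,0],[-0.1,0.8,0.6,0],[-0.1,0.8,0.6,0]],
])

```text
clock: 22.9
tool_pos: [0.5308, 0.3027, 0.166]
orientation: [-180.0, 0.0, -75.5]
force: [0.4, -0.6, -0.4]
opening: 0.0177
gripper_force: 0.0
```

```bash
python3 dial.py
python3 - <<'E'
from h import *
a=np.load("top.npy")[160:235,195:275];b=np.load("side.npy")[170:230,235:315]
a=cv2.resize(a[:,:,::-1],(400,375),interpolation=cv2.INTER_CUBIC);b=cv2.resize(b[:,:,::-1],(400,300),interpolation=cv2.INTER_CUBIC)
c=np.zeros((375,800,3),np.uint8);c[:,:400]=a;c[:300,400:]=b;cv2.imwrite("pics/dial.png",c)
E
```

```text
top zero_mark [184.4 257.5] 0.69 [0.596  0.0246] ang -64.77586738819356 0.056429792573278285
top lug [203.9 209. ] 0.59 [0.5463 0.1406] ang 111.57897389513123 0.06995077650753928
top dial_centre [192.  238.1] 0.61 [0.5771 0.0721] ang -34.584119085316864 0.0061427929714356014
top needle [(-64, 164), (-63, 164), (-65, 167), (-62, 169), (-66, 174), (-61, 176), (-67, 183), (128, 183)] median 231
top wedge [(-66, 110), (-65, 113), (-67, 117), (-64, 125), (111, 126), (110, 127), (81, 128), (82, 128)] median 214
side zero_mark [207. 291.] 0.96 [0.5976 0.0323] ang -59.38358740890901 0.05026691105308158
side lug [211.4 289.5] 0.7 [ 0.5659 -0.0047] ang -94.31925519814956 0.08055315416138038
side dial_centre [201.5 270.8] 0.59 [0.5635 0.0805] ang 150.29985492643442 0.009819926570973586
side needle [(-71, 111), (-70, 111), (66, 112), (65, 113), (67, 113), (-72, 114), (68, 114), (64, 115)] median 198
side wedge [(115, 67), (116, 68), (114, 72), (54, 73), (117, 73), (55, 76), (53, 78), (113, 79)] median 156
[0.5316 0.2995 0.1664] [-179.988     0.0082  -75.7566] 23.4 [-0.0279 -0.259  -0.3013]
```

View pics/dial.png

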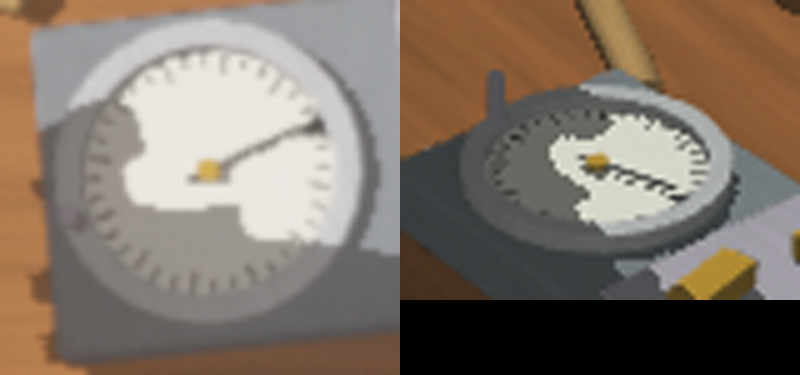

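The last picture shows the pointer running from the hub at (208,170) straight into the wedge at (318,125). Both are at 22° in the picture, and the sampled angles agree within about 2°, against a 5° tolerance. Nothing is being touched, so I'm handing in.

```bash
python3 -c "
from plant import ctrl
print(ctrl.close_job())"
```

```text
the job is handed in; nothing more can be done
None
```

I handed the job in at about 23 s of the 51 s: the short bar is in the scrap tray, the three full bars are still on the pan, and the zero wedge is within about 2° of the pointer tip, but the hand-in returned no verdict.

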